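Pack the air filters into the divided tote

ROBOT

A 6-joint arm with a two-finger parallel gripper is mounted at the origin on the work surface. World frame = base frame: x ahead of the robot, y to its left, z up, the work surface at z = 0. Lengths are in mm, angles in rad, forces in N, time in s.
With the tool pointing down it reaches from about 250 to 850 mm from the base axis. Payload 12.5 kg.
Tool frame: the origin (TCP) lies where the fingers leave the gripper's body, on its centre line; the fingertips stand 84 mm ahead of it and the grasp point (between the pads) lies robot.grasp_offset ahead of it (robot.grasp_offset is the distance from the TCP to the grasp point, in mm); z points along the fingers, y is the line along which they close (so a half turn about z gives the same grasp; the last joint's range is limited). The gripper opens to 93 mm and grips with 3 to 60 N. Pads are 15 mm wide; open, the fingers measure 128 mm over their backs; the gripper's body (75 mm by 188 mm) begins 65 mm behind the grasp point.
Start: joints at [1.052, 0.351, 1.652, -0, 1.139, -0.085], TCP at [231.145, 499.056, 302.733] pointing down, gripper open.
Joint ranges: [-2.75, 2.75], [-0.79, 2.1], [0.01, 2.65], [-1.57, 4.71], [0.07, 3.14], [-2.87, 2.87]. Speed limits (rad/s): [2.22, 2.22, 2.79, 3.14, 3.14, 3.14].

INTERFACE

Orientations are given as [roll, pitch, yaw] about the fixed x, y, z axes, in that order (R = Rz(yaw) Ry(pitch) Rx(roll)).
In Python, from station import robot gives the robot as it stands. The module is installed in compiled form; this text tells all that it offers.
- The arm moves only by the tool apply_moves, never from a script. Its argument "rows" is one flat list of numbers, 7 for each row, row after row: the shift along the tool's x, y, z in m, then the turn, a rotation vector about the tool's x, y, z in degrees, then the gripper command: -1 is shut, 1 is fully open, values between are in proportion. A call has 1 to 12 rows; each row is the pose to reach, as a shift and turn from the pose commanded when the call began, along the tool's axes at that moment; what a row does not reach only later rows make up. A row lasts 1/10 s, in which the tool goes at most 50 mm and 8.59 degrees, less where a joint would pass 70% of its speed; a pose out of reach is approached as far as the arm can. A call with a gripper value outside its range is refused whole. The fingers move at their own pace and stop on an object; the grip force is fixed at half the most. Time passes only in rows, so rows that repeat a pose let the fingers close. It gives the time, the measured TCP pose, the force, the opening and the grip force at its end, in the units of the state.
- robot.get_state(): the state, without advancing time (a new reading comes with each control period).
- robot.snapshot(name): name is "side" or "top"; returns the picture (480x640x3 uint8, blue, green, red); there is no depth.
- robot.camera_model(name): a dict with "fx", "fy", "cx", "cy" (pixels), "eye" and "rotation" of the camera in the world. Camera axes: x right, y up, looking along -z (the intrinsics and any distortion apply to the point x, -y, -z); pixel columns grow to the right and rows downward; lengths in mm; the calibration is good to about 2 mm. A picture is of the moment at which its call begins. camera_model takes no time and is no camera call.
- robot.sign_off(): hands the job in; it is judged then, once.
The state is a dict: "time_s": time; "joint_pos": joint angles; "qd": joint speeds; "tau": joint torques, N m; "position": TCP position; "ee_rot": TCP orientation; "wrist_force": force on the tool from outside, world axes, zero at the start; "wrist_torque": the same for the moment, N m; "grip_width": finger opening in mm; "grasp_force": force on a finger pad.
Only numpy, scipy, OpenCV 4.12 (cv2) and the standard library are available. Lean on these libraries where they do the work, as an engineer would, in place of code of your own. Each camera call takes 0.05 s, during which the arm holds its last target. There are 200 camera calls.

TASK

Pack the three air filter units with square white heads from the sloping green rack into the three empty cells of the grey divided tote, one in each cell, standing upright on the cell floor and set down rather than dropped. Leave the headless spare bowl in the rack, do not disturb the filters already packed, and do not knock the other things on the bench.

Things in the scene. Friction and masses are not known exactly. Their poses are not given: they have to be found in the camera images.
- unit1: air filter unit, 118 mm tall, 0.28 kg: round aluminium bowl 48 mm across from 0 to 74 mm, square white head 46 x 46 mm from 74 to 110 mm, black cap 24 mm across from 110 to 118 mm. Origin: centre of the foot; z up its axis, x and y square to the head's faces. At the start it stands in one of the rack's pockets, leaning 0.5 rad with its head towards the robot; to be packed
- unit2: air filter unit, 118 mm tall, 0.28 kg: round aluminium bowl 48 mm across from 0 to 74 mm, square white head 46 x 46 mm from 74 to 110 mm, black cap 24 mm across from 110 to 118 mm. Origin: centre of the foot; z up its axis, x and y square to the head's faces. At the start it stands in one of the rack's pockets, leaning 0.5 rad with its head towards the robot; to be packed
- unit3: air filter unit, 118 mm tall, 0.28 kg: round aluminium bowl 48 mm across from 0 to 74 mm, square white head 46 x 46 mm from 74 to 110 mm, black cap 24 mm across from 110 to 118 mm. Origin: centre of the foot; z up its axis, x and y square to the head's faces. At the start it stands in one of the rack's pockets, leaning 0.5 rad with its head towards the robot; to be packed
- packed1: air filter unit, 118 mm tall, 0.28 kg: round aluminium bowl 48 mm across from 0 to 74 mm, square white head 46 x 46 mm from 74 to 110 mm, black cap 24 mm across from 110 to 118 mm. Origin: centre of the foot; z up its axis, x and y square to the head's faces. Already packed upright in a cell of the tote; stays there
- packed2: air filter unit, 118 mm tall, 0.28 kg: round aluminium bowl 48 mm across from 0 to 74 mm, square white head 46 x 46 mm from 74 to 110 mm, black cap 24 mm across from 110 to 118 mm. Origin: centre of the foot; z up its axis, x and y square to the head's faces. Already packed upright in a cell of the tote; stays there
- packed3: air filter unit, 118 mm tall, 0.28 kg: round aluminium bowl 48 mm across from 0 to 74 mm, square white head 46 x 46 mm from 74 to 110 mm, black cap 24 mm across from 110 to 118 mm. Origin: centre of the foot; z up its axis, x and y square to the head's faces. Already packed upright in a cell of the tote; stays there
- spare_bowl: spare aluminium bowl without a head, 78 mm tall, 48 mm in diameter with a 53 mm rim; stands leaning in the fourth pocket of the rack and stays there. Origin: centre of its foot, z up its axis
- rack: fixed green rack, 300 mm wide (y), highest edge 100 mm: a row of four pockets at 74 mm pitch, each 70 mm wide and 58 mm long, walls 4 mm thick and 46 mm deep. The pocket floors slope 0.5 rad down towards its -x (the robot's side), so what stands in them leans that way. Origin: on the table under its middle
- tote: fixed grey divided tote, 155 mm (x) by 230 mm (y) outside, 60 mm high, with 2 cells along x and 3 along y at 75 mm pitch, each 70 x 70 mm inside; walls and floor 5 mm. Origin: on the table under its middle
- pad1: flat round card 44 mm across, under 1 mm thick and fixed, on the floor of an empty cell of the tote: marks the middle of that cell's floor (5 mm above the table); axes parallel to the tote's
- pad2: flat round card 44 mm across, under 1 mm thick and fixed, on the floor of an empty cell of the tote: marks the middle of that cell's floor (5 mm above the table); axes parallel to the tote's
- pad3: flat round card 44 mm across, under 1 mm thick and fixed, on the floor of an empty cell of the tote: marks the middle of that cell's floor (5 mm above the table); axes parallel to the tote's
- bottle: white plastic bottle, 56 mm in diameter, 170 mm tall, standing on the table; leave alone. Origin: centre of its foot
- can: small can, 52 mm in diameter, 85 mm tall, standing on the table; leave alone. Origin: centre of its foot
- tape: roll of tape lying flat, 96 mm in diameter, 24 mm high; leave alone. Origin: centre of its underside
- cup: grey plastic cup, 72 mm in diameter, 60 mm tall; leave alone. Origin: centre of its foot
- driver: screwdriver lying on the table along its x, 190 mm long; leave alone
- wrench: wrench lying on the table along its x, 180 mm long; leave alone
Things that resemble listed ones, but are neither listed nor needed, are in the scene too. What is shaped like the unit1 but orange or pink is not meant.

How it is judged:
By the outcome, as a careful person would: the job done as asked, in the order asked, and still so for the second after the job is handed in, with the robot touching nothing.
It also fails if it takes over 72 s, if anything falls off the work surface, if the arm or the gripper's body presses on something with over 40 N, if the wrist force passes 120 N, or if a joint passes its speed limit or range.

## Working session

There is one attempt and no reset: what is moved stays moved. The work goes in short steps, Python scripts to look and compute and a tool call to move; the robot and the scene stay as the last step left them, time stands still between calls to the robot, and variables do not carry over. Pictures are saved under pics/ and viewed, at most 10 in all, crops included, and the job is handed in when it is done.

Besides the shell and the picture viewer there is one more tool, called in YAML: its name, and indented under it one key for each argument. apply_moves: Moves the arm, as the interface text tells. Its arguments: {"type":"object","properties":{"rows":{"type":"array"}},"required":["rows"]}

```bash
mkdir -p pics; python3 - <<'E'
from station import robot
import cv2
for n in("top","side"):
    cv2.imwrite(f"pics/{n}0.png",robot.snapshot(n)); print(n,robot.camera_model(n))
print(robot.grasp_offset,robot.get_state())
E
```

```text
top {'fx': 543.6836442013091, 'fy': 543.6836442013091, 'cx': 318.08956037124057, 'cy': 247.89475563435045, 'eye': array([ 442.74942802,  -40.55081516, 1218.97240491]), 'rotation': array([ 0.11226443, -0.01227349, -1.5522946 ])}
side {'fx': 585.3611934711721, 'fy': 585.3611934711721, 'cx': 318.9798570192468, 'cy': 232.80525092931111, 'eye': array([ 537.37469572, 1165.89614172, 1032.19870381]), 'rotation': array([ 0.88772392, -0.02314308, -3.08805001])}
65.3 {'time_s': 0.1, 'joint_pos': array([ 1.05238069e+00,  3.51167398e-01,  1.65231736e+00,  5.60446915e-07,
        1.13909579e+00, -8.45651612e-02]), 'qd': array([-0.0010457 ,  0.00032262, -0.00231957,  0.00042917,  0.00154949,
        0.00035333]), 'tau': array([ 7.83274445e-04, -4.98019981e+01, -2.85708779e+01,  7.00936234e-02,
        2.38149898e-02, -3.43049339e-05]), 'position': array([231.05922831, 498.88414389, 302.27965616]), 'ee_rot': array([-3.14060833e+00, -8.39487887e-05,  2.70774190e+00]), 'wrist_force': array([ 0.2117337 , -0.24112683,  0.29630323]), 'wrist_torque': array([ 0.01328289, -0.02696729,  0.05172397]), 'grasp_force': 0.0, 'grip_width': 92.95889167657788}
```

View pics/top0.png

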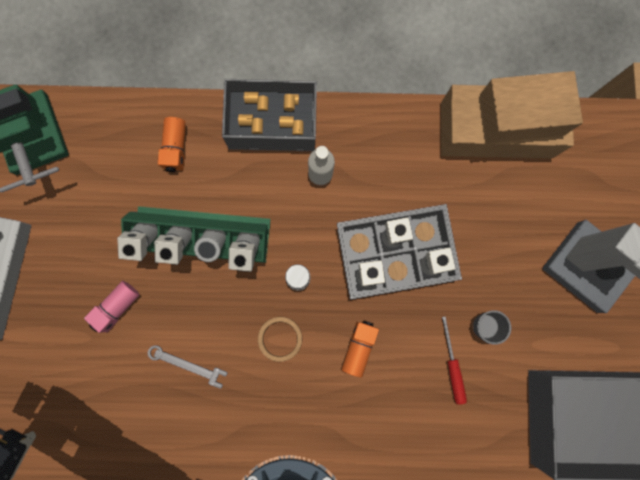

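View pics/side0.png

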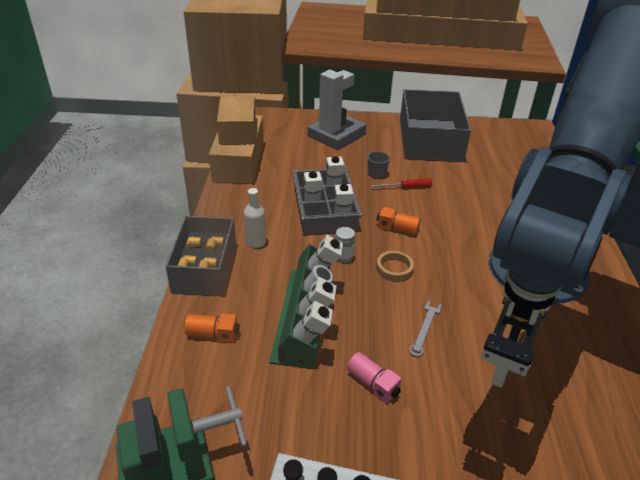

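The pictures show three candidates with white heads in the rack, at top-view pixels (133,245), (170,250) and (242,255). The headless bowl is at (208,247). The orange units at (172,143) and (360,348) and the pink one at (112,306) lie on the bench and are not meant. In the tote, the pads are at (359,243), (425,230) and (398,271). I'll confirm this in one enlarged crop.

```bash
python3 - <<'E'
import cv2,numpy as np
t=cv2.imread("pics/top0.png");s=cv2.imread("pics/side0.png")
a=cv2.resize(t[205:280,110:280],None,fx=4.7,fy=4.7,interpolation=cv2.INTER_CUBIC)[:, :800]
b=cv2.resize(t[200:305,330:470],(330,247),interpolation=cv2.INTER_CUBIC)
c=cv2.resize(s[230:350,265:360],(300,379),interpolation=cv2.INTER_CUBIC)[:247]
o=np.zeros((600,800,3),np.uint8);o[:a.shape[0],:a.shape[1]]=a
o[353:600,:330]=b;o[353:600,340:640]=c
cv2.imwrite("pics/crop1.png",o)
E
cat > h.py <<'E'
import numpy as np,cv2
from scipy.spatial.transform import Rotation as R
from station import robot
class Cam:
    def __init__(s,n):
        m=robot.camera_model(n);s.f=m['fx'];s.c=np.array([m['cx'],m['cy']]);s.e=np.array(m['eye']);s.M=R.from_euler('xyz',m['rotation']).as_matrix()
    def ray(s,u):
        p=(np.asarray(u,float)-s.c)/s.f;d=s.M@np.array([p[0],-p[1],-1]);return d/np.linalg.norm(d)
    def plane(s,u,p0,n=(0,0,1)):
        d=s.ray(u);n=np.asarray(n,float);return s.e+d*((np.asarray(p0)-s.e)@n/(d@n))
    def proj(s,P):
        q=s.M.T@(np.asarray(P,float)-s.e);return s.c+s.f*np.array([q[0],-q[1]])/-q[2]
def tri(c1,u1,c2,u2):
    d1,d2=c1.ray(u1),c2.ray(u2);A=np.c_[d1,-d2];t=np.linalg.lstsq(A,c2.e-c1.e,rcond=None)[0]
    p,q=c1.e+t[0]*d1,c2.e+t[1]*d2;return (p+q)/2,np.linalg.norm(p-q)
def blobs(mask,lo,hi):
    n,l,st,ce=cv2.connectedComponentsWithStats(mask.astype(np.uint8));return [(ce[i].round(2),st[i,4]) for i in range(1,n) if lo<=st[i,4]<=hi]
E
python3 - <<'E'
from h import *
for n in("top","side"):
    i=cv2.imread(f"pics/{n}0.png");g=i.max(2).astype(int)
    hsv=cv2.cvtColor(i,cv2.COLOR_BGR2HSV)
    w=((hsv[...,1]<40)&(g>150)).astype(np.uint8)
    for name,(x0,x1,y0,y1) in dict(rack=(110,280,205,280),tote=(330,470,200,305)).items() if n=="top" else dict(rack=(290,360,225,345),tote=(290,365,150,240)).items():
        off=np.array([x0,y0])
        m=g[y0:y1,x0:x1]<50
        print(n,name,'dark',[(c+off,a) for c,a in blobs(m,8,120)])
        print('   white',[(c+off,a) for c,a in blobs(w[y0:y1,x0:x1],60,900)])
        if name=="tote":
            p=(hsv[y0:y1,x0:x1,1]>60)&(abs(hsv[y0:y1,x0:x1,0].astype(int)-14)<10)
            print('   pad',[(c+off,a) for c,a in blobs(p,60,600)])
E
```

```text
top rack dark [(array([127.47, 225.33]), np.int32(60)), (array([163.07, 228.63]), np.int32(41)), (array([197.61, 232.47]), np.int32(38)), (array([232.95, 234.59]), np.int32(22)), (array([186.74, 247.29]), np.int32(31)), (array([149.92, 247.29]), np.int32(24)), (array([128.44, 250.03]), np.int32(75)), (array([221.33, 252.56]), np.int32(18)), (array([165.38, 253.62]), np.int32(77)), (array([239.43, 260.52]), np.int32(75))]
   white [(array([130.16, 245.9 ]), np.int32(364)), (array([167.05, 249.4 ]), np.int32(359)), (array([207.62, 245.15]), np.int32(96)), (array([240.67, 256.42]), np.int32(375))]
top tote dark [(array([430.  , 213.56]), np.int32(9)), (array([441.54, 225.59]), np.int32(116)), (array([355.88, 226.38]), np.int32(8)), (array([401.3, 228.1]), np.int32(10)), (array([414.85, 265.9 ]), np.int32(41)), (array([442.97, 259.97]), np.int32(38)), (array([451.2, 272.9]), np.int32(10))]
   white [(array([400.05, 229.77]), np.int32(407)), (array([349.63, 247.57]), np.int32(126)), (array([441.87, 260.  ]), np.int32(417)), (array([372.11, 272.31]), np.int32(440))]
   pad [(array([424.36,
[... 298 characters left out ...]
[301.76, 295.  ]), np.int32(34)), (array([323.28, 311.61]), np.int32(75)), (array([297.05, 318.58]), np.int32(40)), (array([315.73, 339.69]), np.int32(49)), (array([294.81, 341.81]), np.int32(64))]
   white [(array([345.04, 232.36]), np.int32(157)), (array([330.81, 245.32]), np.int32(161)), (array([321.95, 285.2 ]), np.int32(252)), (array([318.4 , 312.98]), np.int32(241))]
side tote dark [(array([335.03, 159.41]), np.int32(29)), (array([312.43, 174.46]), np.int32(35)), (array([343.58, 187.21]), np.int32(43))]
   white [(array([334.4 , 161.42]), np.int32(89)), (array([312.44, 176.72]), np.int32(99)), (array([343.81, 189.5 ]), np.int32(111)), (array([345.04, 232.36]), np.int32(157))]
   pad []
```

View pics/crop1.png

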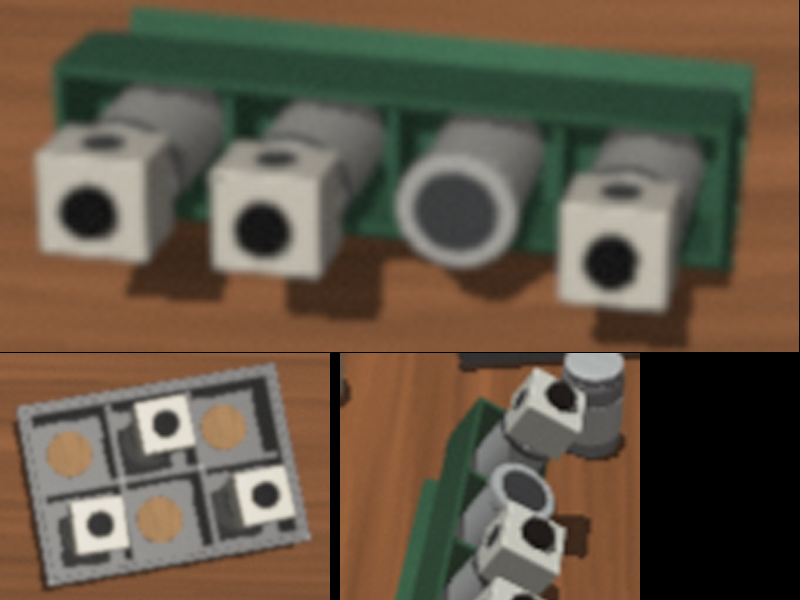

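The crop confirms it: three white square heads with caps at about (128,250), (165,254) and (239,261), and the open-rim bowl at (208,247). The heads look square to the rack. The three pads are visible in the tote. I'll triangulate the caps next.

```bash
python3 - <<'E'
from h import *
T,S=Cam("top"),Cam("side")
np.set_printoptions(precision=1,suppress=True)
tops=[(128.44,250.03),(165.38,253.62),(239.43,260.52)];sides=[(323.28,311.61),(327.38,286.87),(334.58,243.38)]
sides[0],sides[1]=(323.28,311.61),(327.38,286.87)
C=[]
for a,b in zip(tops,sides):
    p,e=tri(T,a,S,b);C.append(p);print('cap',p,'gap',e)
d=C[0]-C[2];yaw=np.arctan2(-d[0],d[1]);print('row yaw',yaw,'spacing',np.linalg.norm(C[0]-C[1]),np.linalg.norm(C[1]-C[2]))
P=[T.plane(u,(0,0,5.5)) for u in [(359.13,242.43),(424.36,231.12),(397.34,270.38)]]
for p in P:print('pad',p)
d=P[0]-P[1];print('tote yaw',np.arctan2(-d[0],d[1]),np.linalg.norm(d))
m=(P[0]+P[1])/2-P[2];print('mid->x',m,np.arctan2(m[1],m[0]))
# head square yaw: front-face corners on tilted plane
i=cv2.imread("pics/top0.png");hsv=cv2.cvtColor(i,cv2.COLOR_BGR2HSV)
for c,u in zip(C,tops):
    ax=R.from_euler('z',yaw).apply([-np.sin(.5),0,np.cos(.5)]);ex=R.from_euler('z',yaw).apply([np.cos(.5),0,np.sin(.5)]);ey=np.cross(ax,ex)
    p0=c-4*ax;H=[]
    for x in (-40,40):
        for y in (-40,40):H.append(T.proj(p0+x*ex+y*ey))
    src=np.float32(H);dst=np.float32([(0,0),(320,0),(0,320),(320,320)]) # rows x, cols y
    w=cv2.warpPerspective(i,cv2.getPerspectiveTransform(src,dst),(320,320),flags=cv2.INTER_CUBIC)
    cv2.imwrite(f"pics/w{int(u[0])}.png",w)
E
python3 -c "
import cv2,numpy as np
cv2.imwrite('pics/ws.png',np.hstack([cv2.resize(cv2.imread(f'pics/w{k}.png'),(260,260)) for k in (128,165,239)]))"
```

```text
cap [552.9 325.9 138.4] gap 0.29138518710208583
cap [547.3 252.2 138.4] gap 0.044815041925595524
cap [536.4 104.6 138.6] gap 0.14797554268647456
row yaw -0.07408571843013105 spacing 73.86327924223752 148.04833647859698
pad [ 594.  -145.     5.5]
pad [ 622.7 -292.3    5.5]
pad [ 532.7 -231.3    5.5]
tote yaw 0.19248271105783027 150.02330968521272
mid->x [75.7 12.7  0. ] 0.1656971313217984
```

View pics/ws.png

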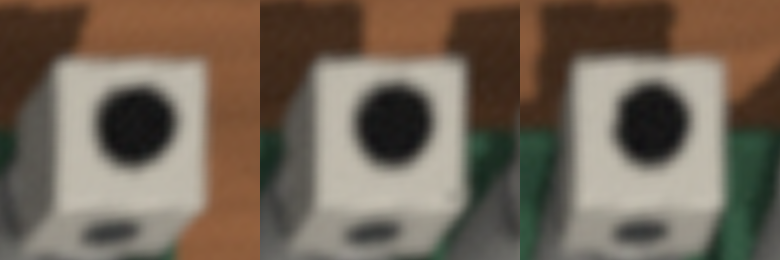

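```bash
cat >> h.py <<'E'
G=65.3
CAPS=np.array([[552.9,325.9,138.4],[547.3,252.2,138.4],[536.4,104.6,138.6]])
PADS=np.array([[594.,-145,5.5],[622.7,-292.3,5.5],[532.7,-231.3,5.5]])
def rack(k,back):   # TCP pose for grasp at 94 mm up unit k, backed off along axis
    Z=R.from_euler('z',-.074);ax=Z.apply([-np.sin(.5),0,np.cos(.5)]);ty=Z.apply([np.cos(.5),0,np.sin(.5)])
    return CAPS[k]-(115.5-94)*ax+(G+back)*ax, np.c_[np.cross(ty,-ax),ty,-ax]
def tote(k,up,yaw=.183):
    ty=np.array([np.cos(yaw),np.sin(yaw),0]);z=np.array([0,0,-1.])
    return PADS[k]*[1,1,0]+[0,0,5+94+G+up],np.c_[np.cross(ty,z),ty,z]
def go(*poses):
    s=robot.get_state();M=R.from_euler('xyz',s['ee_rot']).as_matrix();p=s['position']
    np.set_printoptions(precision=4,suppress=True)
    for q,Q in poses:
        print((M.T@(q-p)/1000).round(4),np.degrees(R.from_matrix(M.T@Q).as_rotvec()).round(2))
E
python3 -c "
from h import *
go(rack(2,90),rack(0,90))"
```

```text
[-0.3828 -0.2519  0.0465] [-25.08 -17.3   67.87]
[-0.3047 -0.0442  0.0465] [-25.08 -17.3   67.87]
```

apply_moves:
  rows: [-0.3047, -0.0442, 0.0465, -25.08, -17.3, 67.87, 1, -0.3047, -0.0442, 0.0465, -25.08, -17.3, 67.87, 1, -0.3047, -0.0442, 0.0465, -25.08, -17.3, 67.87, 1, -0.3047, -0.0442, 0.0465, -25.08, -17.3, 67.87, 1, -0.3047, -0.0442, 0.0465, -25.08, -17.3, 67.87, 1, -0.3047, -0.0442, 0.0465, -25.08, -17.3, 67.87, 1, -0.3047, -0.0442, 0.0465, -25.08, -17.3, 67.87, 1, -0.3047, -0.0442, 0.0465, -25.08, -17.3, 67.87, 1, -0.3047, -0.0442, 0.0465, -25.08, -17.3, 67.87, 1, -0.3047, -0.0442, 0.0465, -25.08, -17.3, 67.87, 1, -0.3047, -0.0442, 0.0465, -25.08, -17.3, 67.87, 1, -0.3047, -0.0442, 0.0465, -25.08, -17.3, 67.87, 1]

```text
time_s: 1.3
position: [489.1, 330.9, 256.3]
ee_rot: [2.642, 0.0, 1.5]
wrist_force: [0.7, 0.2, -0.0]
grip_width: 92.6
grasp_force: 0.0
```

```bash
python3 -c "
from h import *
go(rack(0,90),rack(0,0));print(robot.get_state()['joint_pos'])"
```

```text
[-0.0003 -0.0004  0.0003] [-0.03 -0.07  0.16]
[-0.0004 -0.0003  0.0903] [-0.03 -0.07  0.16]
[ 0.6156  0.3854  1.7953 -0.5395  0.6327  1.0734]
```

apply_moves:
  rows: [0, 0, 0.02, 0, 0, 0, 1, 0, 0, 0.04, 0, 0, 0, 1, 0, 0, 0.055, 0, 0, 0, 1, 0, 0, 0.07, 0, 0, 0, 1, 0, 0, 0.08, 0, 0, 0, 1, 0, 0, 0.09, 0, 0, 0, 1, 0, 0, 0.09, 0, 0, 0, 1]

```text
time_s: 2.0
position: [532.3, 327.5, 176.2]
ee_rot: [2.642, 0.0, 1.497]
wrist_force: [0.1, 0.3, 0.1]
grip_width: 92.9
grasp_force: 0.0
```

```bash
python3 - <<'E'
from h import *
s=robot.snapshot("side");t=robot.snapshot("top")
o=np.hstack([cv2.resize(s[200:380,240:440],(440,396)),cv2.resize(t[170:305,70:190],(352,396))])
cv2.imwrite("pics/g1.png",o);go(rack(0,0))
E
```

```text
[-0.0004 -0.0004  0.0004] [ 0.03 -0.04 -0.02]
```

View pics/g1.png

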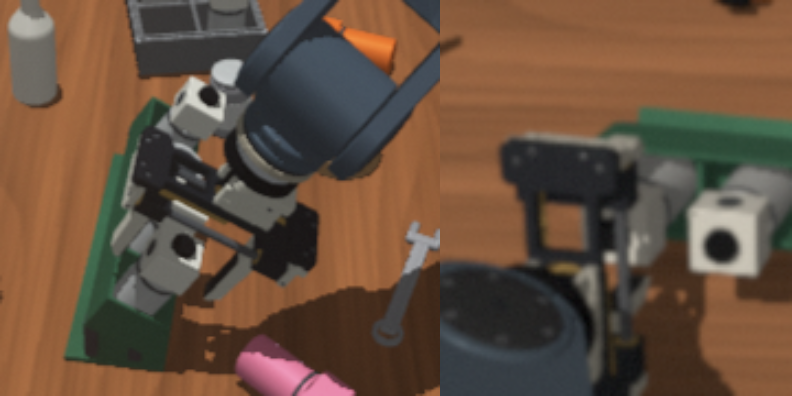

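The gripper straddles the near unit's head in the side view, with the tips at about (120,240) and (210,290) in the crop and the head between them at (170,262). I'll close and lift along the axis.

apply_moves:
  rows: [0, 0, 0, 0, 0, 0, -1, 0, 0, 0, 0, 0, 0, -1, 0, 0, 0, 0, 0, 0, -1, 0, 0, 0, 0, 0, 0, -1, 0, 0, 0, 0, 0, 0, -1, 0, 0, 0, 0, 0, 0, -1, 0, 0, 0, 0, 0, 0, -1, 0, 0, 0, 0, 0, 0, -1]

```text
time_s: 2.9
position: [532.8, 327.9, 178.0]
ee_rot: [2.64, -0.002, 1.497]
wrist_force: [5.9, -0.3, 3.7]
grip_width: 46.1
grasp_force: 29.6
```

apply_moves:
  rows: [0, 0, -0.01, 0, 0, 0, -1, 0, 0, -0.025, 0, 0, 0, -1, 0, 0, -0.04, 0, 0, 0, -1, 0, 0, -0.055, 0, 0, 0, -1, 0, 0, -0.07, 0, 0, 0, -1, 0, 0, -0.09, 0, 0, 0, -1, 0, 0, -0.11, 0, 0, 0, -1, 0, 0, -0.13, 0, 0, 0, -1, 0, 0, -0.13, 0, 0, 0, -1]

```text
time_s: 3.8
position: [469.2, 332.8, 293.3]
ee_rot: [2.64, -0.003, 1.498]
wrist_force: [0.6, -0.3, -1.9]
grip_width: 45.8
grasp_force: 30.0
```

```bash
python3 -c "
from h import *
a,Q=tote(0,180)
p=robot.get_state()['position']
q=rack(0,130)[0]; up=q+[0,0,80]
go((up,Q),(a,Q))"
```

```text
[-0.0004  0.0379 -0.0677] [ 28.63   3.53 -14.41]
[-0.4672  0.1649  0.0309] [ 28.63   3.53 -14.41]
```

apply_moves:
  rows: [0, 0.02, -0.04, 8, 1, -4, -1, 0, 0.038, -0.068, 16, 2, -8, -1, -0.02, 0.05, -0.068, 23, 3, -12, -1, -0.06, 0.06, -0.05, 28.63, 3.53, -14.41, -1, -0.1, 0.07, -0.05, 28.63, 3.53, -14.41, -1, -0.15, 0.08, -0.04, 28.63, 3.53, -14.41, -1, -0.2, 0.095, -0.03, 28.63, 3.53, -14.41, -1, -0.25, 0.11, -0.02, 28.63, 3.53, -14.41, -1, -0.3, 0.125, -0.005, 28.63, 3.53, -14.41, -1, -0.35, 0.135, 0.005, 28.63, 3.53, -14.41, -1, -0.39, 0.145, 0.015, 28.63, 3.53, -14.41, -1, -0.43, 0.155, 0.022, 28.63, 3.53, -14.41, -1]

```text
time_s: 5.0
position: [584.2, -109.8, 344.4]
ee_rot: [-3.137, 0.001, 1.752]
wrist_force: [0.6, 0.3, -2.5]
grip_width: 45.8
grasp_force: 29.9
```

```bash
python3 -c "
from h import *
go(tote(0,180),tote(0,20))"
```

```text
[-0.0364  0.0033  0.0001] [-0.24  0.04 -0.08]
[-0.0363  0.0039  0.1601] [-0.24  0.04 -0.08]
```

apply_moves:
  rows: [-0.0363, 0.0035, 0.0, -0.24, 0, 0, -1, -0.0363, 0.0035, 0.03, -0.24, 0, 0, -1, -0.0363, 0.0037, 0.05, -0.24, 0, 0, -1, -0.0363, 0.0037, 0.07, -0.24, 0, 0, -1, -0.0363, 0.0037, 0.09, -0.24, 0, 0, -1, -0.0363, 0.0038, 0.11, -0.24, 0, 0, -1, -0.0363, 0.0039, 0.13, -0.24, 0, 0, -1, -0.0363, 0.0039, 0.145, -0.24, 0, 0, -1, -0.0363, 0.0039, 0.155, -0.24, 0, 0, -1, -0.0363, 0.0039, 0.16, -0.24, 0, 0, -1, -0.0363, 0.0039, 0.16, -0.24, 0, 0, -1]

```text
time_s: 6.1
position: [594.3, -142.7, 185.7]
ee_rot: [3.14, 0.001, 1.753]
wrist_force: [-0.5, 0.5, -1.6]
grip_width: 45.9
grasp_force: 29.9
```

```bash
python3 - <<'E'
from h import *
s=robot.snapshot("side");t=robot.snapshot("top")
o=np.hstack([cv2.resize(s[120:260,260:400],(396,396)),cv2.resize(t[190:310,320:480],(400,300),interpolation=cv2.INTER_CUBIC)[:,:400] if 0 else cv2.resize(t[190:310,330:450],(396,396))])
cv2.imwrite("pics/p1.png",o);go(tote(0,0));print(robot.get_state()['wrist_force'])
E
```

```text
[-0.002  -0.0011  0.0224] [ 0.17  0.11 -0.04]
[ 0.361  -0.5069 -1.7939]
```

View pics/p1.png

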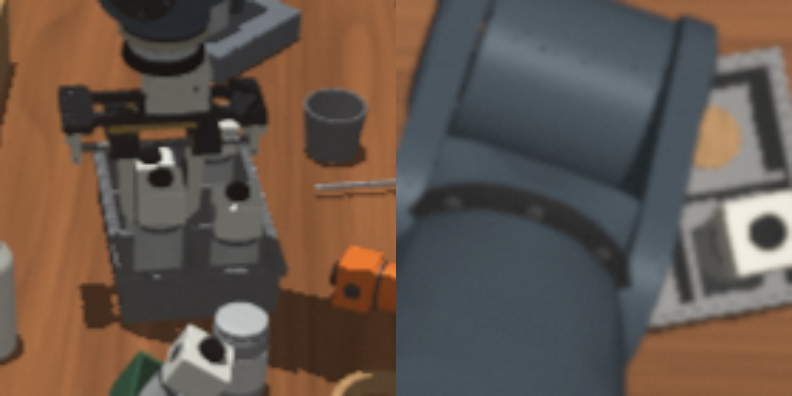

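The unit hangs inside its cell at (160,220) in the crop, clear of the walls and of its packed neighbour. Now I'll lower it gently.

apply_moves:
  rows: [-0.002, -0.001, 0.005, 0, 0, 0, -1, -0.002, -0.001, 0.01, 0, 0, 0, -1, -0.002, -0.001, 0.014, 0, 0, 0, -1, -0.002, -0.001, 0.017, 0, 0, 0, -1, -0.002, -0.001, 0.019, 0, 0, 0, -1, -0.002, -0.001, 0.019, 0, 0, 0, -1]

```text
time_s: 6.8
position: [593.7, -144.9, 166.8]
ee_rot: [3.14, 0.001, 1.753]
wrist_force: [-0.1, 0.1, -1.2]
grip_width: 45.9
grasp_force: 29.9
```

apply_moves:
  rows: [0, 0, 0.001, 0, 0, 0, -1, 0, 0, 0.002, 0, 0, 0, -1, 0, 0, 0.002, 0, 0, 0, -1]

```text
time_s: 7.1
position: [593.8, -144.9, 165.0]
ee_rot: [3.14, 0.001, 1.753]
wrist_force: [0.1, 0.8, -1.8]
grip_width: 46.2
grasp_force: 29.9
```

apply_moves:
  rows: [0, 0, 0.001, 0, 0, 0, -1, 0, 0, 0.001, 0, 0, 0, -1]

```text
time_s: 7.3
position: [593.8, -144.9, 164.0]
ee_rot: [3.14, 0.001, 1.753]
wrist_force: [-0.1, 0.2, -1.8]
grip_width: 46.0
grasp_force: 29.9
```

apply_moves:
  rows: [0, 0, 0.001, 0, 0, 0, -1, 0, 0, 0.001, 0, 0, 0, -1]

```text
time_s: 7.5
position: [593.7, -144.9, 162.9]
ee_rot: [3.14, 0.001, 1.753]
wrist_force: [-1.1, 0.2, -1.6]
grip_width: 46.3
grasp_force: 29.9
```

apply_moves:
  rows: [0, 0, 0.001, 0, 0, 0, -1, 0, 0, 0.001, 0, 0, 0, -1]

```text
time_s: 7.7
position: [593.8, -144.9, 161.9]
ee_rot: [3.14, 0.001, 1.753]
wrist_force: [0.4, -0.5, -2.0]
grip_width: 46.2
grasp_force: 29.9
```

apply_moves:
  rows: [0, 0, 0.001, 0, 0, 0, -1, 0, 0, 0.001, 0, 0, 0, -1]

```text
time_s: 7.9
position: [594.0, -144.9, 161.3]
ee_rot: [3.139, 0.002, 1.753]
wrist_force: [0.8, 0.3, -1.4]
grip_width: 45.7
grasp_force: 30.0
```

apply_moves:
  rows: [0, 0, 0.001, 0, 0, 0, -1, 0, 0, 0.001, 0, 0, 0, -1]

```text
time_s: 8.1
position: [594.2, -145.0, 161.0]
ee_rot: [3.138, 0.002, 1.753]
wrist_force: [-1.1, 0.8, 7.3]
grip_width: 45.7
grasp_force: 30.0
```

Contact: the wrist force rose to +7 N at a TCP height of z = 161. I'll release with a narrow opening and go straight up.

apply_moves:
  rows: [0, 0, 0, 0, 0, 0, 0.22, 0, 0, 0, 0, 0, 0, 0.22, 0, 0, 0, 0, 0, 0, 0.22, 0, 0, 0, 0, 0, 0, 0.22, 0, 0, -0.01, 0, 0, 0, 0.22, 0, 0, -0.025, 0, 0, 0, 0.22, 0, 0, -0.045, 0, 0, 0, 0.22, 0, 0, -0.07, 0, 0, 0, 0.22, 0, 0, -0.1, 0, 0, 0, 0.22, 0, 0, -0.14, 0, 0, 0, 1, 0, 0, -0.18, 0, 0, 0, 1]

```text
time_s: 9.2
position: [593.1, -144.6, 343.0]
ee_rot: [3.139, 0.002, 1.753]
wrist_force: [0.6, 0.8, 0.0]
grip_width: 68.3
grasp_force: 0.0
```

```bash
python3 -c "
from h import *
go(rack(1,90),rack(1,0))"
```

```text
[ 0.4149 -0.0354  0.0863] [-28.31  -3.59  14.39]
[0.4041 0.0061 0.1655] [-28.31  -3.59  14.39]
```

apply_moves:
  rows: [0.04, 0, 0, 0, 0, 0, 1, 0.08, -0.005, 0, -4, 0, 0, 1, 0.125, -0.01, 0.01, -8, -1, 4, 1, 0.17, -0.015, 0.02, -14, -2, 8, 1, 0.215, -0.02, 0.03, -20, -3, 12, 1, 0.26, -0.025, 0.04, -26, -3.59, 14.39, 1, 0.305, -0.03, 0.055, -28.31, -3.59, 14.39, 1, 0.35, -0.035, 0.07, -28.31, -3.59, 14.39, 1, 0.39, -0.0354, 0.08, -28.31, -3.59, 14.39, 1, 0.4149, -0.0354, 0.0863, -28.31, -3.59, 14.39, 1, 0.4149, -0.0354, 0.0863, -28.31, -3.59, 14.39, 1, 0.4149, -0.0354, 0.0863, -28.31, -3.59, 14.39, 1]

```text
time_s: 10.4
position: [483.6, 257.0, 254.0]
ee_rot: [2.642, -0.0, 1.498]
wrist_force: [0.3, 0.1, -0.6]
grip_width: 93.0
grasp_force: 0.0
```

```bash
python3 -c "
from h import *
go(rack(1,90),rack(1,0))"
```

```text
[-0.0001  0.0006 -0.0017] [-0.   -0.03  0.03]
[-0.0002  0.0006  0.0883] [-0.   -0.03  0.03]
```

apply_moves:
  rows: [0, 0.0015, 0.02, 0, 0, 0, 1, 0, 0.0015, 0.04, 0, 0, 0, 1, 0, 0.0015, 0.06, 0, 0, 0, 1, 0, 0.0015, 0.075, 0, 0, 0, 1, 0, 0.0015, 0.088, 0, 0, 0, 1, 0, 0.0015, 0.088, 0, 0, 0, 1]

```text
time_s: 11.0
position: [527.4, 252.4, 175.9]
ee_rot: [2.643, 0.001, 1.495]
wrist_force: [-0.6, 0.7, -0.3]
grip_width: 92.8
grasp_force: 0.0
```

apply_moves:
  rows: [0, 0, 0, 0, 0, 0, -1, 0, 0, 0, 0, 0, 0, -1, 0, 0, 0, 0, 0, 0, -1, 0, 0, 0, 0, 0, 0, -1, 0, 0, 0, 0, 0, 0, -1, 0, 0, 0, 0, 0, 0, -1, 0, 0, 0, 0, 0, 0, -1, 0, 0, 0, 0, 0, 0, -1]

```text
time_s: 11.8
position: [527.7, 253.9, 177.4]
ee_rot: [2.641, -0.001, 1.497]
wrist_force: [4.1, -1.3, 4.6]
grip_width: 46.3
grasp_force: 30.0
```

apply_moves:
  rows: [0, 0, -0.01, 0, 0, 0, -1, 0, 0, -0.025, 0, 0, 0, -1, 0, 0, -0.04, 0, 0, 0, -1, 0, 0, -0.055, 0, 0, 0, -1, 0, 0, -0.07, 0, 0, 0, -1, 0, 0, -0.09, 0, 0, 0, -1, 0, 0, -0.11, 0, 0, 0, -1, 0, 0, -0.13, 0, 0, 0, -1, 0, 0, -0.13, 0, 0, 0, -1]

```text
time_s: 12.7
position: [464.2, 258.4, 291.8]
ee_rot: [2.642, -0.001, 1.497]
wrist_force: [0.4, 0.5, -3.2]
grip_width: 45.9
grasp_force: 30.0
```

```bash
python3 -c "
from h import *
go(tote(1,190),tote(2,190))"
```

```text
[-0.5375  0.2045  0.0399] [ 28.49   3.62 -14.41]
[-0.4833  0.1218 -0.0052] [ 28.49   3.62 -14.41]
```

apply_moves:
  rows: [0, 0.02, -0.04, 8, 1, -4, -1, 0, 0.04, -0.07, 16, 2, -8, -1, -0.02, 0.052, -0.075, 23, 3, -12, -1, -0.06, 0.065, -0.065, 28.49, 3.62, -14.41, -1, -0.105, 0.08, -0.055, 28.49, 3.62, -14.41, -1, -0.15, 0.095, -0.045, 28.49, 3.62, -14.41, -1, -0.195, 0.11, -0.035, 28.49, 3.62, -14.41, -1, -0.24, 0.123, -0.025, 28.49, 3.62, -14.41, -1, -0.285, 0.136, -0.015, 28.49, 3.62, -14.41, -1, -0.33, 0.15, -0.005, 28.49, 3.62, -14.41, -1, -0.375, 0.163, 0.005, 28.49, 3.62, -14.41, -1, -0.42, 0.175, 0.015, 28.49, 3.62, -14.41, -1]

```text
time_s: 13.9
position: [594.4, -174.9, 359.1]
ee_rot: [-3.138, -0.0, 1.753]
wrist_force: [0.9, 0.1, -2.4]
grip_width: 45.7
grasp_force: 30.0
```

```bash
python3 -c "
from h import *
go(tote(1,190),tote(1,8))"
```

```text
[-0.1206  0.0066  0.0048] [-0.19 -0.01 -0.07]
[-0.1206  0.0072  0.1868] [-0.19 -0.01 -0.07]
```

apply_moves:
  rows: [-0.045, 0.0066, 0.0, -0.2, 0, 0, -1, -0.09, 0.0066, 0.0, -0.2, 0, 0, -1, -0.12, 0.0068, 0.005, -0.2, 0, 0, -1, -0.1206, 0.0068, 0.015, -0.2, 0, 0, -1, -0.1206, 0.0068, 0.045, -0.2, 0, 0, -1, -0.1206, 0.007, 0.075, -0.2, 0, 0, -1, -0.1206, 0.007, 0.105, -0.2, 0, 0, -1, -0.1206, 0.0072, 0.13, -0.2, 0, 0, -1, -0.1206, 0.0072, 0.155, -0.2, 0, 0, -1, -0.1206, 0.0072, 0.175, -0.2, 0, 0, -1, -0.1206, 0.0072, 0.187, -0.2, 0, 0, -1, -0.1206, 0.0072, 0.187, -0.2, 0, 0, -1]

```text
time_s: 15.1
position: [622.2, -289.3, 171.5]
ee_rot: [-3.141, -0.002, 1.753]
wrist_force: [-0.1, -0.5, -3.1]
grip_width: 46.0
grasp_force: 30.0
```

```bash
python3 -c "
from h import *
go(tote(1,0));print(robot.get_state()['wrist_force'])"
```

```text
[-0.0031 -0.      0.0072] [-0.06 -0.12 -0.02]
[-0.0704 -0.5494 -3.1205]
```

apply_moves:
  rows: [-0.002, 0, 0.002, 0, 0, 0, -1, -0.003, 0, 0.004, 0, 0, 0, -1, -0.003, 0, 0.006, 0, 0, 0, -1, -0.003, 0, 0.007, 0, 0, 0, -1, -0.003, 0, 0.008, 0, 0, 0, -1, -0.003, 0, 0.008, 0, 0, 0, -1]

```text
time_s: 15.7
position: [623.6, -292.9, 166.3]
ee_rot: [3.139, 0.001, 1.753]
wrist_force: [0.4, -0.1, -1.9]
grip_width: 46.2
grasp_force: 30.0
```

apply_moves:
  rows: [0, 0, 0.001, 0, 0, 0, -1, 0, 0, 0.001, 0, 0, 0, -1]

```text
time_s: 15.9
position: [623.6, -292.9, 165.2]
ee_rot: [3.139, 0.001, 1.753]
wrist_force: [0.7, -0.1, -1.7]
grip_width: 45.8
grasp_force: 30.0
```

apply_moves:
  rows: [0, 0, 0.001, 0, 0, 0, -1, 0, 0, 0.001, 0, 0, 0, -1]

```text
time_s: 16.1
position: [623.6, -292.9, 164.2]
ee_rot: [3.139, 0.001, 1.753]
wrist_force: [-0.2, -0.3, -2.4]
grip_width: 46.1
grasp_force: 30.0
```

apply_moves:
  rows: [0, 0, 0.001, 0, 0, 0, -1, 0, 0, 0.001, 0, 0, 0, -1]

```text
time_s: 16.3
position: [623.6, -292.9, 163.1]
ee_rot: [3.139, 0.0, 1.753]
wrist_force: [0.6, 0.1, -2.8]
grip_width: 45.9
grasp_force: 30.0
```

apply_moves:
  rows: [0, 0, 0.001, 0, 0, 0, -1, 0, 0, 0.001, 0, 0, 0, -1]

```text
time_s: 16.5
position: [623.6, -292.9, 162.2]
ee_rot: [3.139, 0.001, 1.753]
wrist_force: [-0.9, 0.4, -1.7]
grip_width: 46.1
grasp_force: 30.0
```

apply_moves:
  rows: [0, 0, 0.001, 0, 0, 0, -1, 0, 0, 0.001, 0, 0, 0, -1]

```text
time_s: 16.7
position: [623.6, -292.9, 161.2]
ee_rot: [3.139, 0.0, 1.753]
wrist_force: [0.5, 0.3, -3.2]
grip_width: 45.7
grasp_force: 30.0
```

apply_moves:
  rows: [0, 0, 0.001, 0, 0, 0, -1, 0, 0, 0.001, 0, 0, 0, -1]

```text
time_s: 16.9
position: [623.8, -293.0, 160.6]
ee_rot: [3.139, 0.001, 1.753]
wrist_force: [-0.1, -0.4, 0.6]
grip_width: 46.0
grasp_force: 30.0
```

apply_moves:
  rows: [0, 0, 0.0007, 0, 0, 0, -1, 0, 0, 0.0007, 0, 0, 0, 0.22, 0, 0, 0.0007, 0, 0, 0, 0.22, 0, 0, 0.0007, 0, 0, 0, 0.22, 0, 0, 0.0007, 0, 0, 0, 0.22, 0, 0, -0.01, 0, 0, 0, 0.22, 0, 0, -0.025, 0, 0, 0, 0.22, 0, 0, -0.045, 0, 0, 0, 0.22, 0, 0, -0.07, 0, 0, 0, 0.22, 0, 0, -0.1, 0, 0, 0, 0.22, 0, 0, -0.14, 0, 0, 0, 1, 0, 0, -0.18, 0, 0, 0, 1]

```text
time_s: 18.1
position: [622.9, -292.7, 343.4]
ee_rot: [3.138, 0.001, 1.753]
wrist_force: [0.2, -0.4, 1.1]
grip_width: 68.1
grasp_force: 0.0
```

```bash
python3 -c "
from h import *
go(rack(2,90))"
```

```text
[ 0.4228 -0.0752  0.0866] [-28.29  -3.62  14.41]
```

apply_moves:
  rows: [0.04, -0.005, 0, 0, 0, 0, 1, 0.08, -0.015, 0, -4, 0, 0, 1, 0.125, -0.025, 0.01, -8, -1, 4, 1, 0.17, -0.035, 0.01, -14, -2, 8, 1, 0.215, -0.045, 0.02, -20, -3, 12, 1, 0.26, -0.055, 0.03, -26, -3.62, 14.41, 1, 0.305, -0.065, 0.045, -28.29, -3.62, 14.41, 1, 0.35, -0.07, 0.06, -28.29, -3.62, 14.41, 1, 0.39, -0.0752, 0.075, -28.29, -3.62, 14.41, 1, 0.4228, -0.0752, 0.0866, -28.29, -3.62, 14.41, 1, 0.4228, -0.0752, 0.0866, -28.29, -3.62, 14.41, 1, 0.4228, -0.0752, 0.0866, -28.29, -3.62, 14.41, 1]

```text
time_s: 19.3
position: [472.8, 109.6, 254.2]
ee_rot: [2.641, -0.0, 1.499]
wrist_force: [0.4, -0.3, 0.2]
grip_width: 93.1
grasp_force: 0.0
```

```bash
python3 - <<'E'
from h import *
go(rack(2,0))
t=robot.snapshot("top");cv2.imwrite("pics/t2.png",t[180:320,100:480].repeat(2,0).repeat(2,1))
E
```

```text
[-0.0004  0.0005  0.0883] [ 0.01 -0.07  0.07]
```

View pics/t2.png

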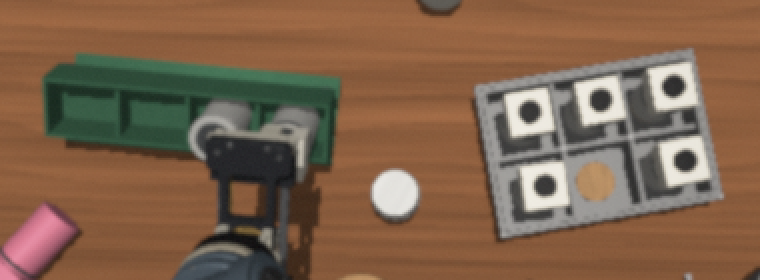

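The top view shows both units upright in their cells, at about (530,112) and (673,87) in the crop. One pad is left at (596,181), and the spare bowl has not moved. Next is the third grasp.

apply_moves:
  rows: [0, 0.0015, 0.02, 0, 0, 0, 1, 0, 0.0015, 0.04, 0, 0, 0, 1, 0, 0.0015, 0.06, 0, 0, 0, 1, 0, 0.0015, 0.075, 0, 0, 0, 1, 0, 0.0015, 0.088, 0, 0, 0, 1, 0, 0.0015, 0.088, 0, 0, 0, 1]

```text
time_s: 19.95
position: [516.7, 104.6, 176.3]
ee_rot: [2.643, 0.0, 1.495]
wrist_force: [-0.7, 0.3, 0.4]
grip_width: 93.0
grasp_force: 0.0
```

apply_moves:
  rows: [0, 0, 0, 0, 0, 0, -1, 0, 0, 0, 0, 0, 0, -1, 0, 0, 0, 0, 0, 0, -1, 0, 0, 0, 0, 0, 0, -1, 0, 0, 0, 0, 0, 0, -1, 0, 0, 0, 0, 0, 0, -1, 0, 0, 0, 0, 0, 0, -1, 0, 0, 0, 0, 0, 0, -1]

```text
time_s: 20.75
position: [516.7, 106.2, 177.4]
ee_rot: [2.64, -0.001, 1.497]
wrist_force: [3.4, -0.3, 4.5]
grip_width: 46.2
grasp_force: 30.0
```

apply_moves:
  rows: [0, 0, -0.01, 0, 0, 0, -1, 0, 0, -0.025, 0, 0, 0, -1, 0, 0, -0.04, 0, 0, 0, -1, 0, 0, -0.055, 0, 0, 0, -1, 0, 0, -0.07, 0, 0, 0, -1, 0, 0, -0.09, 0, 0, 0, -1, 0, 0, -0.11, 0, 0, 0, -1, 0, 0, -0.13, 0, 0, 0, -1, 0, 0, -0.13, 0, 0, 0, -1]

```text
time_s: 21.65
position: [453.1, 110.7, 291.8]
ee_rot: [2.642, -0.001, 1.497]
wrist_force: [0.2, -1.1, -3.8]
grip_width: 46.1
grasp_force: 30.0
```

```bash
python3 -c "
from h import *
go(tote(2,190))"
```

```text
[-0.3351  0.1219 -0.005 ] [ 28.47   3.63 -14.42]
```

apply_moves:
  rows: [0, 0.02, -0.04, 8, 1, -4, -1, 0, 0.04, -0.07, 16, 2, -8, -1, -0.02, 0.05, -0.07, 23, 3, -12, -1, -0.06, 0.06, -0.06, 28.47, 3.63, -14.42, -1, -0.1, 0.07, -0.055, 28.47, 3.63, -14.42, -1, -0.14, 0.08, -0.045, 28.47, 3.63, -14.42, -1, -0.18, 0.09, -0.04, 28.47, 3.63, -14.42, -1, -0.22, 0.1, -0.03, 28.47, 3.63, -14.42, -1, -0.26, 0.11, -0.02, 28.47, 3.63, -14.42, -1, -0.3, 0.118, -0.01, 28.47, 3.63, -14.42, -1, -0.335, 0.122, -0.005, 28.47, 3.63, -14.42, -1, -0.335, 0.122, -0.005, 28.47, 3.63, -14.42, -1]

```text
time_s: 22.85
position: [533.4, -235.2, 350.4]
ee_rot: [-3.138, -0.001, 1.75]
wrist_force: [1.3, 1.2, -3.2]
grip_width: 46.3
grasp_force: 30.0
```

```bash
python3 -c "
from h import *
go(tote(2,190),tote(2,8))"
```

```text
[ 0.0039  0.     -0.0039] [-0.23 -0.05 -0.23]
[0.0038 0.0008 0.1781] [-0.23 -0.05 -0.23]
```

apply_moves:
  rows: [0, 0, 0, 0, 0, 0, -1, 0, 0, 0.01, 0, 0, 0, -1, 0, 0, 0.01, 0, 0, 0, -1]

```text
time_s: 23.15
position: [533.2, -230.2, 341.5]
ee_rot: [-3.139, -0.002, 1.755]
wrist_force: [-0.5, 0.3, -2.5]
grip_width: 46.1
grasp_force: 30.0
```

```bash
python3 -c "
from h import *
go(tote(2,8))"
```

```text
[-0.0012 -0.0002  0.1692] [-0.16 -0.09  0.05]
```

apply_moves:
  rows: [-0.001, 0, 0.02, -0.16, 0, 0, -1, -0.001, 0, 0.045, -0.16, 0, 0, -1, -0.001, 0, 0.075, -0.16, 0, 0, -1, -0.001, 0, 0.1, -0.16, 0, 0, -1, -0.001, 0, 0.125, -0.16, 0, 0, -1, -0.001, 0, 0.145, -0.16, 0, 0, -1, -0.001, 0, 0.16, -0.16, 0, 0, -1, -0.001, 0, 0.169, -0.16, 0, 0, -1, -0.001, 0, 0.174, -0.16, 0, 0, -1, -0.001, 0, 0.174, -0.16, 0, 0, -1]

```text
time_s: 24.15
position: [533.7, -232.2, 169.4]
ee_rot: [3.139, 0.0, 1.754]
wrist_force: [-0.5, -1.1, -3.3]
grip_width: 45.9
grasp_force: 30.0
```

```bash
python3 -c "
from h import *
go(tote(2,0))"
```

```text
[ 0.0011 -0.0009  0.0051] [ 0.12  0.   -0.  ]
```

apply_moves:
  rows: [0, 0, 0.002, 0, 0, 0, -1, 0, 0, 0.004, 0, 0, 0, -1, 0, 0, 0.005, 0, 0, 0, -1, 0, 0, 0.006, 0, 0, 0, -1, 0, 0, 0.006, 0, 0, 0, -1]

```text
time_s: 24.65
position: [533.6, -232.3, 163.4]
ee_rot: [3.139, 0.0, 1.754]
wrist_force: [-0.5, -0.2, -2.7]
grip_width: 45.9
grasp_force: 30.0
```

apply_moves:
  rows: [0, 0, 0.001, 0, 0, 0, -1, 0, 0, 0.001, 0, 0, 0, -1]

```text
time_s: 24.85
position: [533.6, -232.3, 162.3]
ee_rot: [3.14, -0.0, 1.754]
wrist_force: [0.5, -0.3, -3.4]
grip_width: 46.0
grasp_force: 30.0
```

apply_moves:
  rows: [0, 0, 0.001, 0, 0, 0, -1, 0, 0, 0.001, 0, 0, 0, -1]

```text
time_s: 25.05
position: [533.6, -232.3, 161.3]
ee_rot: [3.14, -0.0, 1.754]
wrist_force: [-0.7, 0.3, -3.0]
grip_width: 45.8
grasp_force: 30.0
```

apply_moves:
  rows: [0, 0, 0.0007, 0, 0, 0, -1, 0, 0, 0.0007, 0, 0, 0, -1]

```text
time_s: 25.25
position: [533.7, -232.3, 160.7]
ee_rot: [3.139, 0.0, 1.754]
wrist_force: [-0.6, 0.3, -3.2]
grip_width: 45.5
grasp_force: 30.0
```

apply_moves:
  rows: [0, 0, 0.0007, 0, 0, 0, -1, 0, 0, 0.0007, 0, 0, 0, -1]

```text
time_s: 25.45
position: [533.9, -232.4, 160.6]
ee_rot: [3.139, 0.001, 1.754]
wrist_force: [-0.9, 0.2, 3.7]
grip_width: 46.1
grasp_force: 30.0
```

apply_moves:
  rows: [0, 0, 0.0007, 0, 0, 0, -1, 0, 0, 0.0007, 0, 0, 0, -1]

```text
time_s: 25.65
position: [534.0, -232.5, 160.4]
ee_rot: [3.139, 0.001, 1.754]
wrist_force: [-3.3, 1.5, 10.0]
grip_width: 45.9
grasp_force: 30.0
```

Seated. I'll release and lift, then move aside for a check.

apply_moves:
  rows: [0, 0, -0.0005, 0, 0, 0, 0.22, 0, 0, -0.0005, 0, 0, 0, 0.22, 0, 0, -0.0005, 0, 0, 0, 0.22, 0, 0, -0.0005, 0, 0, 0, 0.22, 0, 0, -0.01, 0, 0, 0, 0.22, 0, 0, -0.025, 0, 0, 0, 0.22, 0, 0, -0.045, 0, 0, 0, 0.22, 0, 0, -0.07, 0, 0, 0, 0.22, 0, 0, -0.1, 0, 0, 0, 0.22, 0, 0, -0.14, 0, 0, 0, 1, 0, 0, -0.18, 0, 0, 0, 1]

```text
time_s: 26.75
position: [532.9, -232.2, 342.2]
ee_rot: [3.139, 0.001, 1.754]
wrist_force: [0.5, 0.1, 0.1]
grip_width: 68.4
grasp_force: 0.0
```

apply_moves:
  rows: [0.04, -0.03, -0.01, 0, 0, 0, 1, 0.08, -0.06, -0.02, 0, 0, 0, 1, 0.12, -0.09, -0.02, 0, 0, 0, 1, 0.16, -0.12, -0.02, 0, 0, 0, 1, 0.2, -0.15, -0.02, 0, 0, 0, 1, 0.24, -0.15, -0.02, 0, 0, 0, 1, 0.28, -0.15, -0.02, 0, 0, 0, 1, 0.32, -0.15, -0.02, 0, 0, 0, 1, 0.36, -0.15, -0.02, 0, 0, 0, 1, 0.36, -0.15, -0.02, 0, 0, 0, 1]

```text
time_s: 27.75
position: [319.1, 97.5, 360.2]
ee_rot: [3.137, -0.001, 1.759]
wrist_force: [0.0, -0.9, 1.0]
grip_width: 92.9
grasp_force: 0.0
```

```bash
python3 - <<'E'
from h import *
s=robot.snapshot("side");t=robot.snapshot("top")
o=np.hstack([cv2.resize(s[120:380,220:440],(338,400)),cv2.resize(t[130:380,80:500],(460,274)).repeat(1,0) if 0 else cv2.copyMakeBorder(cv2.resize(t[130:380,80:500],(460,274)),0,126,0,0,0)])
cv2.imwrite("pics/end.png",o)
E
```

```text
(no output)
```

View pics/end.png

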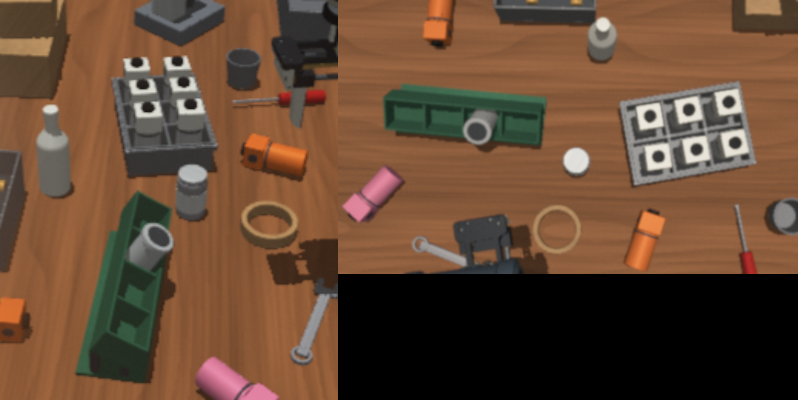

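All six cells hold upright filters, the spare bowl is still in the rack, and nothing else on the bench has moved.

```bash
python3 -c "
from station import robot
print(robot.sign_off())"
```

```text
the job is handed in; nothing more can be done
None
```

The job is handed in: all three filter units stand upright in the tote's empty cells, set down on contact, with the spare bowl still in the rack and nothing else seen to have moved; about 28 s of the 72 s was used.

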